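# Dock the cap tote behind the ramp lip

### The job

Take the loose lid off the small grey tote and lay it flat on the bench, handle up. Then push the open tote up the steel ramp without carrying it, until its rear edge drops behind the lip and it sits flat on the deck with both bottle caps still inside. Leave the spray bottle, label roll, red tin and collar where they stand.

Things in the scene. Friction and masses are not known exactly. Their poses are not given: they have to be found in the camera images.
- dock: Fixed bare-steel docking stand, 308 mm long, 132 mm wide (175 over its feet beside the deck). Origin on the bench (z = 0) at the middle of the ramp's foot; +x points up the ramp, y across it. The ramp rises evenly from 0 at x = 0 to 34 mm at x = 140. Side guides 18 mm above it leave a channel 120 mm wide; flared guides 22 mm high widen the entry from x = 0 to -37, to about 145 mm.
- dock_lip (a point): Middle of the lip's top, at the head of the ramp (dock x = 143 mm, z = 34 mm). The lip is 6 mm thick, x 140 to 146; behind it the level deck lies 14 mm lower, at z = 20, and runs to a 62 mm high end stop whose face is at x = 300. Guides along the deck reach z = 52. Once past the lip by half, the tote tips nose-down if its rear is free.
- dock_seat (a point): Point on the deck (z = 20 mm) midway between lip and end stop, on the channel's centre line (dock x = 223 mm): the tote's underside centre comes here within 7 mm either way. Axes as the dock's. Elsewhere on the bench: a fixed rail 12 mm high runs along it at world x = 0.69 to 0.70 m, and its front edge is at x = 0.22 m.
- tote: Loose grey open tote, 140 (x) x 110 (y) x 70 mm high, walls and floor 8 mm thick, flat slick sides (friction about 0.35), 0.3 to 0.6 kg. Origin at the centre of its underside; +x is its front, which at the start faces the ramp within about 0.5 rad. Its end walls can be gripped across their thickness from above once the lid is off.
- tote_centre (a point): Centre of the tote, 35 mm above its underside; axes as the tote's.
- lid: Loose grey lid, 140 (x) x 110 (y) x 6 mm, about 0.09 kg, resting on the tote's top edge and lined up with it. A 116 x 86 x 5 mm panel underneath sits loosely inside the tote; it lifts straight off, and on the bench the lid lies on that panel. Origin at the centre of the 6 mm plate's underside (5 mm above the bench when lying flat).
- lid_handle (a point): Centre of the lid's black grip bar, 70 mm long (along the lid's x), 14 mm wide (y), 26 mm high; the bar starts at the lid's upper face, 13 mm below this point. 24 mm above the bench when the lid lies flat.
- cap_low: Plastic bottle cap, 80 mm across, 23 mm high, lying loose on the tote's floor towards its front. Origin at the centre of its underside. At the start at least 38 mm are free between caps and the tote's rear wall.
- cap_up: Second such cap, stacked on the first; same origin.
- spray_centre (a point): Centre of a standing spray bottle, 66 x 76 x 188 mm high (bystander).
- labels_centre (a point): Centre of a standing roll of labels, 77 mm across, 55 mm high (bystander).
- tin_centre (a point): Centre of a standing red tin, 66 mm across, 80 mm high (bystander).
- collar_centre (a point): Centre of a standing open plastic collar, 73 mm across, 58 mm high (bystander).
Things that resemble listed ones, but are neither listed nor needed, are in the scene too. What is shaped like the tote but green is not meant.

How it is judged:
On the way, in this order (a step that is already met when the one before it is completed fails the run):
1. the lid has been lifted well clear of the tote (height (world z) of lid_handle above 0.115 m and contact force between the fingers and lid above 0.3 N), for 0.1 s.
2. the lid lies flat on the bench, handle up, let go (height (world z) of lid_handle between 0.014 and 0.032 m and angle between lid_handle's own z axis and vertical below 0.08 rad and contact force between the fingers and lid below 0.1 N), for 0.2 s.
3. the tote leans on the ramp, front up (angle between tote_centre's own z axis and vertical above 0.12 rad and contact force between tote and dock above 0.5 N and x of tote_centre in the frame of dock between -0.03 and 0.16 m and y of tote_centre in the frame of dock between -0.02 and 0.02 m), for 0.1 s.
At the end, for the whole second after the job is handed in: Tote flat (0.05 rad) on the deck behind the lip: centre 50 to 59.5 mm up, 212 to 234 mm along the dock, within 12 mm of its middle and 0.15 rad of its line; both caps inside; lid flat on the bench (handle centre 14 to 32 mm up, tilt under 0.08 rad), let go; all at rest (all of step 2 and x of tote_centre in the frame of dock between 0.212 and 0.234 m and y of tote_centre in the frame of dock between -0.012 and 0.012 m and z of tote_centre in the frame of dock between 0.05 and 0.0595 m and angle between tote_centre's own z axis and vertical below 0.05 rad and linear speed of each of tote, lid below 0.02 m/s and angle between the x axis of tote and the x axis of dock, either way round below 0.15 rad and x of cap_low in the frame of tote between -0.06 and 0.06 m and y of cap_low in the frame of tote between -0.045 and 0.045 m and z of cap_low in the frame of tote between 0 and 0.06 m and x of cap_up in the frame of tote between -0.06 and 0.06 m and y of cap_up in the frame of tote between -0.045 and 0.045 m and z of cap_up in the frame of tote between 0 and 0.06 m); the robot touches nothing.
It fails at once if the tote is carried: its centre rises more than 105 mm above the bench (sliding over the lip brings it to about 75) (height (world z) of tote_centre above 0.105 m).
It fails at once if the tote is tipped by more than 0.5 rad (angle between tote_centre's own z axis and vertical above 0.5 rad).
It fails at once if a bystander is moved by more than 25 mm or tipped over (distance of any of spray_centre, labels_centre, tin_centre, collar_centre from where it was at the start of the episode above 0.025 m or angle between any of spray_centre, labels_centre, tin_centre, collar_centre's own z axis and vertical above 0.4 rad).
It also fails if it takes over 72 s, if anything falls off the work surface, if the arm or the gripper's body presses on something with over 40 N, if the wrist force passes 120 N, or if a joint passes its speed limit or range.

### The arm

A 7-joint arm with a two-finger parallel gripper is mounted at the origin on a cart in front of the work surface, level with it; the furniture and walls round the work are solid. World frame = base frame: x ahead of the robot, y to its left, z up, the work surface at z = 0. Lengths are in m, angles in rad, forces in N, time in s.
With the tool pointing down it reaches from about 0.4 to 0.85 m from the base axis. Payload 10.4 kg.
Tool frame: the origin (TCP) lies at the very end of the fingers, on their centre line; the grasp point (between the pads) lies 19 mm behind it (manip.grip_point_offset is the distance from the TCP to the grasp point, in m); z points along the fingers, y is the line along which they close (so a half turn about z gives the same grasp; the last joint's range is limited). The gripper opens to 85 mm and grips with 20 to 120 N. Pads are 22 mm wide; open, the fingers measure 114 mm over their backs; the gripper's body (76 mm by 85 mm) begins 54 mm behind the grasp point. The pads swing forward as they close: fully open they stand 13 mm farther back than shut.
Start: joints at [1.185, 0.332, -0.065, 1.46, 0.022, 1.35, -0.088], TCP at [0.222, -0.584, 0.231] pointing down, gripper open.
Joint ranges: [-2.6, 2.6], [-0.5, 2.12], [-1.47, 1.34], [0.16, 2.42], [-1.27, 4.41], [0.06, 2.06], [-2.6, 2.6]. Speed limits (rad/s): [2.22, 2.22, 2.79, 2.79, 3.14, 3.14, 3.14].

### API

Orientations are given as a unit quaternion [x, y, z, w].
In Python, from workcell import manip gives the robot as it stands. The module is installed in compiled form; this text tells all that it offers.
- The arm moves only by the shell command python3 -m inch 'ROWS' [OPENING] [FORCE]. ROWS is JSON, a list of rows, each a list of 2 entries, a list of its own where there are three numbers: the shift along the tool's x, y, z each as a share of 0.08 m, from -1 to 1, then the turn, a rotation vector about the tool's x, y, z each as a share of 45 degrees, from -1 to 1. A call has exactly 10 rows; each row is the pose to reach, as a shift and turn from the pose commanded when the call began, along the tool's axes at that moment; what a row does not reach only later rows make up. A row lasts 1/10 s, in which the tool goes at most 50 mm and 8.59 degrees, less where a joint would pass 70% of its speed; a pose out of reach is approached as far as the arm can. A call with a number of a shift or a turn outside -1 to 1 is refused whole. A call with a gripper value outside its range is refused whole. OPENING is the opening, from 0 (shut) to 1 (fully open), set as the call begins (- or left out, the last holds). The fingers move at their own pace and stop on an object; FORCE is the grip in N (left out, the last holds). Time passes only in rows, so rows that repeat a pose let the fingers close, or fill a call up. It gives the time, the measured TCP pose, the force, the opening and the grip force at its end, in the units of the state.
- manip.get_obs(): the state, without advancing time (a new reading comes with each control period).
- manip.camera(name): name is "scene" or "top"; returns the picture (420x560x3 uint8, red, green, blue); there is no depth.
- manip.camera_params(name): a dict with "fov_y" (degrees; the focal length in pixels is half the picture's height over the tangent of half this angle, whatever the lens; pixels are square), "cx", "cy" (the principal point, pixels), "camera_from_world" (4x4, takes a point from world to camera coordinates). Camera axes: x right, y up, looking along -z (the intrinsics and any distortion apply to the point x, -y, -z); pixel columns grow to the right and rows downward; lengths in m; the calibration is good to about 2 mm. A picture is of the moment at which its call begins. camera_params takes no time and is no camera call.
- manip.hand_in(): hands the job in; it is judged then, once.
The state is a dict: "clock": time; "joint_pos": joint angles; "joint_velocities": joint speeds; "tau": joint torques, N m; "position": TCP position; "ee_rot": TCP orientation; "ft_force": force on the tool from outside, world axes, zero at the start; "torque": the same for the moment, N m; "grip_width": opening from 0.0 (shut) to 1.0 (fully open); "grasp_force": force on a finger pad.
Only numpy, scipy, OpenCV 4.12 (cv2) and the standard library are available. Lean on these libraries where they do the work, as an engineer would, in place of code of your own. Each camera call takes 0.05 s, during which the arm holds its last target. There are 200 camera calls.

## Working session

There is one attempt and no reset: what is moved stays moved. The work goes in short steps, Python scripts to look and compute and a shell command to move; the robot and the scene stay as the last step left them, time stands still between calls to the robot, and variables do not carry over. Pictures are saved under pics/ and viewed, at most 10 in all, crops included, and the job is handed in when it is done.

```bash
mkdir -p pics
cat > h.py <<'E'
import numpy as np, cv2
from workcell import manip
from scipy.spatial.transform import Rotation as R
def P(n):
    p=manip.camera_params(n); f=210/np.tan(np.radians(p['fov_y'])/2); return f,p['cx'],p['cy'],np.array(p['camera_from_world'])
def proj(n,X):
    f,cx,cy,T=P(n); c=T[:3,:3]@np.array(X)+T[:3,3]; return cx+f*c[0]/-c[2], cy-f*c[1]/-c[2]
def ray(n,u,v,z):
    f,cx,cy,T=P(n); d=T[:3,:3].T@np.array([(u-cx)/f,-(v-cy)/f,-1]); o=-T[:3,:3].T@T[:3,3]; return o+d*(z-o[2])/d[2]
def snap(n,fn):
    im=manip.camera(n)[:,:,::-1].copy(); cv2.imwrite('pics/'+fn,im); return im
def go(x,y,z,yaw):
    """target TCP, tool down with tool x axis at world angle yaw -> move in tool axes/units"""
    o=manip.get_obs(); r=R.from_quat(o['ee_rot']); d=r.inv().apply(np.array([x,y,z])-o['position'])/0.08
    rt=R.from_matrix(np.array([[np.cos(yaw),np.sin(yaw),0],[np.sin(yaw),-np.cos(yaw),0],[0,0,-1]]))
    print('shift',d.round(3),'turn',((r.inv()*rt).as_rotvec()/(np.pi/4)).round(3))
E
python3 - <<'E'
from h import *
a=snap('scene','s0.png');b=snap('top','t0.png')
for n in('scene','top'):
    print(n,manip.camera_params(n))
o=manip.get_obs();print(o)
cv2.imwrite('pics/t0b.png',cv2.resize(b,(800,600),interpolation=cv2.INTER_CUBIC))
E
```

```text
scene {'fov_y': 52.50366504393891, 'cx': 278.0348400755481, 'cy': 213.87359574044348, 'camera_from_world': array([[-0.69346954, -0.72040993, -0.0104651 ,  0.39023868],
       [ 0.47370785, -0.46684108,  0.74676655, -0.28265013],
       [-0.54286358,  0.51290246,  0.66500392, -1.18182083],
       [ 0.        ,  0.        ,  0.        ,  1.        ]])}
top {'fov_y': 50.37445469953052, 'cx': 276.59793791239366, 'cy': 207.04313033248093, 'camera_from_world': array([[ 0.01258444, -0.99991713, -0.00271296,  0.04961293],
       [ 0.99169027,  0.01213341,  0.1280749 , -0.50083758],
       [-0.12803137, -0.00430216,  0.99176079, -1.31581454],
       [ 0.        ,  0.        ,  0.        ,  1.        ]])}
{'clock': 0.1, 'joint_pos': array([ 1.18540761,  0.33278648, -0.06471217,  1.46086805,  0.02161657,
        1.34988933, -0.08848794]), 'joint_velocities': array([ 0.0002852 , -0.00166644,  0.00053938, -0.00049658, -0.00092099,
        0.00115524, -0.00022287]), 'tau': array([ 1.23272628e-03, -6.26745629e+01,  4.89868317e-02, -3.92432070e+01,
        1.63812912e-02,  6.98115531e-03, -3.86219176e-05]), 'position': array([ 0.22168101, -0.58400488,  0.23060427]), 'ee_rot': array([ 9.83588704e-01,  1.80424131e-01, -1.47174114e-04, -6.10035222e-04]), 'ft_force': array([-0.51233551, -0.26272504, -0.29052739]), 'torque': array([-0.00136476,  0.01719313,  0.03834364]), 'grasp_force': 0.0, 'grip_width': 0.9996358781217812}
```

View pics/t0b.png

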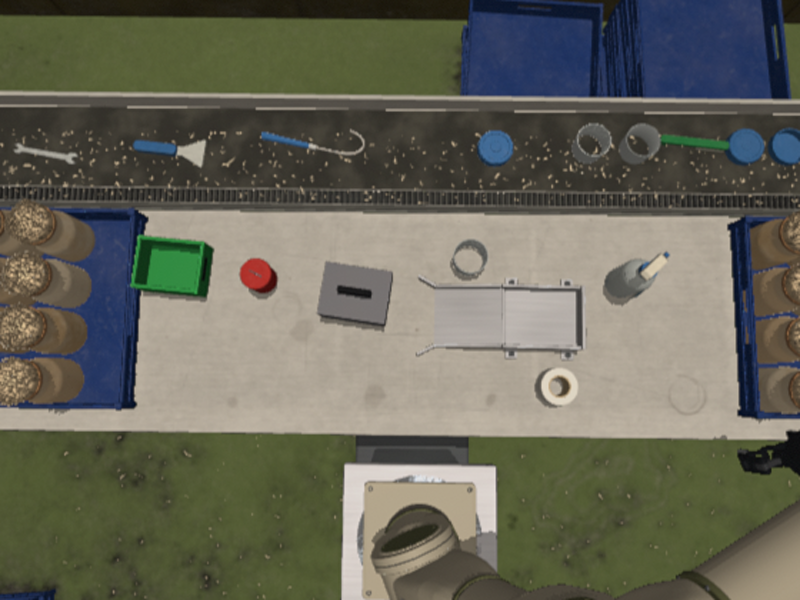

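View pics/s0.png

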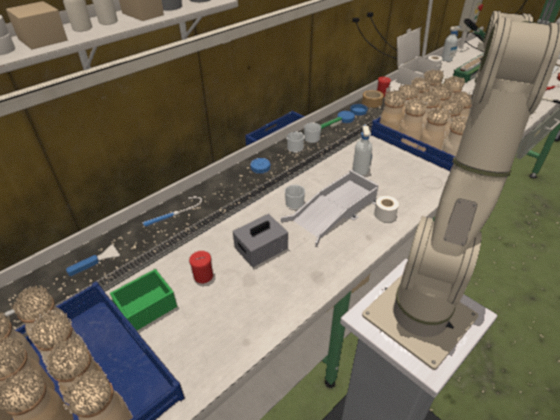

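The top view (enlarged 1.43×) shows the grey lidded tote at (355,294) and the dock at (505,318) with its ramp foot on the left. The bystanders are the red tin (258,275), collar (470,258), labels (558,387) and spray bottle (630,280). The only thing that could be taken for the tote is the green box at (172,266). I choose the grey one with the black handle and check it in a crop.

Run:
```python
from h import *
b=cv2.imread('pics/t0.png')
c=b[165:265,215:415]; cv2.imwrite('pics/t0c.png',cv2.resize(c,(800,400),interpolation=cv2.INTER_CUBIC))
# distortion check: bench front edge x=.22, rail .69/.70
for y in(.4,.2,0,-.2,-.4): print(y,np.round(proj('top',(.22,y,0)),1),np.round(proj('top',(.69,y,.012)),1))
```

```text
0.4 [161.3 299.2] [167.1 146.2]
0.2 [227.6 300.1] [231.2 147. ]
0 [294. 301.] [295.3 147.7]
-0.2 [360.5 301.8] [359.5 148.5]
-0.4 [427.1 302.7] [423.7 149.2]
```

View pics/t0c.png

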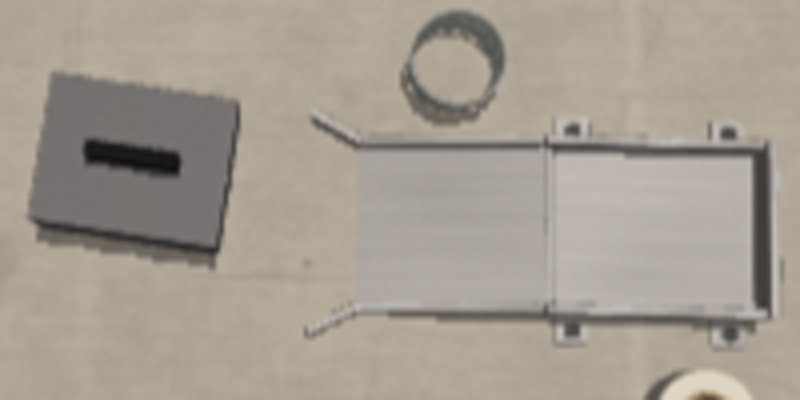

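Run:
```python
from h import *
def w(u,v,z): return ray('top',215+(u+.5)/4-.5,165+(v+.5)/4-.5,z)[:2]
L=np.array([w(*p,.076) for p in((52,72),(239,100),(217,248),(30,218))]);print('lid',L.round(4).tolist(),L.mean(0),[np.linalg.norm(L[i]-L[i-1]).round(4) for i in range(4)])
e=L[1]-L[0]+L[2]-L[3];print('yaw',np.arctan2(e[1],e[0]))
H=np.array([w(85,151,.102),w(180,163,.102)]);print('handle',H,H.mean(0),np.arctan2(*(H[1]-H[0])[::-1]))
for nm,p in dict(footL=(357,147,0.0),footR=(357,307,0),lipL=(548,147,.034),lipR=(548,307,.034),outTL=(775,142,.062),outTR=(775,318,.062),guideL0=(357,139,.018),guideR0=(357,312,.018),gLlip=(550,138,.052),gRlip=(550,313,.052),flL=(313,115,.022),flR=(307,332,.022)).items(): print(nm,w(*p).round(4))
for nm,p in dict(collar=(458,55,.058),).items(): print(nm,w(*p).round(4))
for nm,p in dict(tin=(258,275,.08),lab=(558,387,.055),spray=(615,292,.0),green=(172,266,.07)).items(): print(nm,ray('top',p[0]*.7,p[1]*.7,p[2]).round(3))
```

```text
lid [[0.5652, 0.2006], [0.546, 0.0628], [0.4369, 0.0773], [0.4571, 0.2138]] [0.50131873 0.13862763] [np.float64(0.1089), np.float64(0.1391), np.float64(0.11), np.float64(0.1379)]
yaw -1.7135254751006979
handle [[0.50324352 0.17240181]
 [0.49540285 0.10417698]] [0.49932319 0.13828939] -1.6852182953939
footL [ 0.5231 -0.0283]
footR [ 0.3994 -0.0289]
lipL [ 0.52   -0.1704]
lipR [ 0.3994 -0.1694]
outTL [ 0.5217 -0.3335]
outTR [ 0.3919 -0.3302]
guideL0 [ 0.5267 -0.0272]
guideR0 [ 0.3947 -0.0278]
gLlip [ 0.5242 -0.169 ]
gRlip [ 0.394  -0.1678]
flL [0.5442 0.0067]
flR [0.379  0.0099]
collar [ 0.585 -0.1  ]
tin [0.533 0.337 0.08 ]
lab [ 0.314 -0.279  0.055]
spray [ 0.518 -0.42   0.   ]
green [0.552 0.518 0.07 ]
```

Crop confirms it: grey lid with its black handle at crop (132,157), lid corners sharp, and the dock squarely along world −y. Starting the approach.

```bash
python3 -m inch '[[[0.09,-0.1,0],[0,0,0]],[[0.18,-0.2,0],[0,0,0]],[[0.27,-0.3,0],[0,0,0]],[[0.36,-0.4,0],[0,0,0]],[[0.45,-0.5,0],[0,0,0]],[[0.54,-0.6,0],[0,0,0]],[[0.63,-0.7,0],[0,0,0]],[[0.72,-0.8,0],[0,0,0]],[[0.81,-0.9,0],[0,0,0]],[[0.9,-1,0],[0,0,0]]]' 1 40
python3 -m inch '[[[0.09,-0.1,0],[0,0,0]],[[0.18,-0.2,0],[0,0,0]],[[0.27,-0.3,0],[0,0,0]],[[0.36,-0.4,0],[0,0,0]],[[0.45,-0.5,0],[0,0,0]],[[0.54,-0.6,0],[0,0,0]],[[0.63,-0.7,0],[0,0,0]],[[0.72,-0.8,0],[0,0,0]],[[0.81,-0.9,0],[0,0,0]],[[0.9,-1,0],[0,0,0]]]'
```

```text
clock: 1.1
position: [0.2611, -0.4831, 0.2313]
ee_rot: [0.984, 0.18, 0.0, 0.0]
ft_force: [-0.1, -0.6, -0.5]
grip_width: 1.0
grasp_force: 0.0
clock: 2.1
position: [0.3, -0.3828, 0.2313]
ee_rot: [0.984, 0.18, 0.0, 0.0]
ft_force: [0.6, -0.5, 0.0]
grip_width: 0.998
grasp_force: 0.0
```

```bash
python3 -m inch '[[[0.09,-0.1,0],[0,0,0]],[[0.18,-0.2,0],[0,0,0]],[[0.27,-0.3,0],[0,0,0]],[[0.36,-0.4,0],[0,0,0]],[[0.45,-0.5,0],[0,0,0]],[[0.54,-0.6,0],[0,0,0]],[[0.63,-0.7,0],[0,0,0]],[[0.72,-0.8,0],[0,0,0]],[[0.81,-0.9,0],[0,0,0]],[[0.9,-1,0],[0,0,0]]]'
python3 -m inch '[[[0.09,-0.1,0],[0,0,0]],[[0.18,-0.2,0],[0,0,0]],[[0.27,-0.3,0],[0,0,0]],[[0.36,-0.4,0],[0,0,0]],[[0.45,-0.5,0],[0,0,0]],[[0.54,-0.6,0],[0,0,0]],[[0.63,-0.7,0],[0,0,0]],[[0.72,-0.8,0],[0,0,0]],[[0.81,-0.9,0],[0,0,0]],[[0.9,-1,0],[0,0,0]]]'
python3 -m inch '[[[0.09,-0.1,0],[0,0,0]],[[0.18,-0.2,0],[0,0,0]],[[0.27,-0.3,0],[0,0,0]],[[0.36,-0.4,0],[0,0,0]],[[0.45,-0.5,0],[0,0,0]],[[0.54,-0.6,0],[0,0,0]],[[0.63,-0.7,0],[0,0,0]],[[0.72,-0.8,0],[0,0,0]],[[0.81,-0.9,0],[0,0,0]],[[0.9,-1,0],[0,0,0]]]'
python3 -m inch '[[[0.09,-0.1,0],[0,0,-0.1]],[[0.18,-0.2,0],[0,0,-0.2]],[[0.27,-0.3,0],[0,0,-0.3]],[[0.36,-0.4,0],[0,0,-0.4]],[[0.45,-0.5,0],[0,0,-0.5]],[[0.54,-0.6,0],[0,0,-0.6]],[[0.63,-0.7,0],[0,0,-0.7]],[[0.72,-0.8,0],[0,0,-0.8]],[[0.81,-0.9,0],[0,0,-0.9]],[[0.9,-1,0],[0,0,-1]]]'
python3 -c "
from h import *
go(.4995,.1385,.18,1.445)"
```

```text
clock: 3.1
position: [0.3389, -0.2824, 0.2313]
ee_rot: [0.984, 0.18, 0.0, 0.0]
ft_force: [0.0, 0.2, 0.2]
grip_width: 0.996
grasp_force: 0.0
clock: 4.1
position: [0.3778, -0.1821, 0.2313]
ee_rot: [0.984, 0.18, 0.0, 0.0]
ft_force: [-0.6, 0.3, -0.3]
grip_width: 1.001
grasp_force: 0.0
clock: 5.1
position: [0.4168, -0.0817, 0.2313]
ee_rot: [0.984, 0.18, 0.0, 0.0]
ft_force: [0.8, 0.5, -0.2]
grip_width: 1.001
grasp_force: 0.0
clock: 6.1
position: [0.4556, 0.0186, 0.2313]
ee_rot: [0.839, 0.544, 0.0, -0.0]
ft_force: [-0.2, 0.6, -0.2]
grip_width: 1.001
grasp_force: 0.0
shift [ 1.592 -0.109  0.641] turn [ 0.    -0.    -0.374]
```

```bash
python3 -m inch '[[[0.1,0,0],[0,0,-0.04]],[[0.2,-0.02,0],[0,0,-0.08]],[[0.3,-0.03,0],[0,0,-0.12]],[[0.4,-0.04,0],[0,0,-0.16]],[[0.5,-0.05,0],[0,0,-0.2]],[[0.6,-0.06,0],[0,0,-0.24]],[[0.7,-0.07,0],[0,0,-0.28]],[[0.8,-0.08,0],[0,0,-0.32]],[[0.9,-0.09,0],[0,0,-0.35]],[[1,-0.1,0],[0,0,-0.374]]]' 0.6
python3 - <<'E'
from h import *
go(.4995,.1385,.12,1.445)
E
```

```text
clock: 7.1
position: [0.4811, 0.0946, 0.2313]
ee_rot: [0.751, 0.661, -0.0, 0.0]
ft_force: [-0.0, -0.1, -0.3]
grip_width: 0.601
grasp_force: 0.0
shift [0.574 0.158 1.391] turn [ 0.     0.    -0.002]
```

```bash
python3 -m inch '[[[0.06,0.02,0.1],[0,0,0]],[[0.12,0.03,0.2],[0,0,0]],[[0.18,0.05,0.3],[0,0,0]],[[0.24,0.06,0.4],[0,0,0]],[[0.3,0.08,0.5],[0,0,0]],[[0.36,0.1,0.6],[0,0,0]],[[0.42,0.12,0.7],[0,0,0]],[[0.48,0.14,0.8],[0,0,0]],[[0.54,0.15,0.9],[0,0,0]],[[0.574,0.158,0.95],[0,0,0]]]'
python3 -m inch '[[[0,0,0.1],[0,0,0]],[[0,0,0.2],[0,0,0]],[[0,0,0.3],[0,0,0]],[[0,0,0.4],[0,0,0]],[[0,0,0.5],[0,0,0]],[[0,0,0.6],[0,0,0]],[[0,0,0.7],[0,0,0]],[[0,0,0.8],[0,0,0]],[[0,0,0.88],[0,0,0]],[[0,0,0.92],[0,0,0]]]'
python3 -m inch '[[[0,0,0],[0,0,0]],[[0,0,0],[0,0,0]],[[0,0,0],[0,0,0]],[[0,0,0],[0,0,0]],[[0,0,0],[0,0,0]],[[0,0,0],[0,0,0]],[[0,0,0],[0,0,0]],[[0,0,-0.05],[0,0,0]],[[0,0,-0.1],[0,0,0]],[[0,0,-0.2],[0,0,0]]]' 0 40
python3 - <<'E'
from h import *
snap('scene','s1.png'); go(.36,.30,.15,1.5708)
E
```

```text
clock: 8.1
position: [0.4991, 0.1384, 0.1543]
ee_rot: [0.751, 0.66, -0.0, -0.0]
ft_force: [-0.1, -1.5, -0.1]
grip_width: 0.597
grasp_force: 0.0
clock: 9.1
position: [0.499, 0.1378, 0.0809]
ee_rot: [0.751, 0.66, -0.0, -0.0]
ft_force: [0.4, -0.5, 0.1]
grip_width: 0.596
grasp_force: 0.0
clock: 10.1
position: [0.4988, 0.1377, 0.0976]
ee_rot: [0.751, 0.66, -0.001, -0.0]
ft_force: [1.1, -0.2, -0.4]
grip_width: 0.158
grasp_force: 39.2
shift [ 1.783 -1.991 -0.636] turn [ 0.001 -0.    -0.164]
```

```bash
python3 -m inch '[[[0,0,-0.1],[0,0,0]],[[0,0,-0.2],[0,0,0]],[[0,0,-0.3],[0,0,0]],[[0,0,-0.4],[0,0,0]],[[0,0,-0.5],[0,0,0]],[[0,0,-0.6],[0,0,0]],[[0.09,-0.1,-0.65],[0,0,0]],[[0.18,-0.2,-0.65],[0,0,0]],[[0.27,-0.3,-0.65],[0,0,0]],[[0.36,-0.4,-0.65],[0,0,0]]]'
python3 -m inch '[[[0.08,-0.1,0],[0,0,0]],[[0.16,-0.2,0],[0,0,0]],[[0.24,-0.3,0],[0,0,0]],[[0.32,-0.4,0],[0,0,0]],[[0.4,-0.5,0],[0,0,0]],[[0.5,-0.6,0],[0,0,0]],[[0.6,-0.7,0],[0,0,0]],[[0.7,-0.8,0],[0,0,0]],[[0.8,-0.9,0],[0,0,0]],[[0.9,-1,0],[0,0,0]]]'
python3 - <<'E'
from h import *
snap('top','t1.png'); go(.36,.30,.0175,1.445)
E
```

```text
clock: 11.15
position: [0.4701, 0.1716, 0.1494]
ee_rot: [0.751, 0.66, -0.0, -0.0]
ft_force: [-0.5, 0.7, -0.6]
grip_width: 0.159
grasp_force: 39.2
clock: 12.15
position: [0.4006, 0.253, 0.1497]
ee_rot: [0.751, 0.66, 0.0, 0.0]
ft_force: [0.7, -0.5, -1.0]
grip_width: 0.153
grasp_force: 39.2
shift [ 0.499 -0.559  1.654] turn [-0.    -0.001 -0.001]
```

View pics/t1.png

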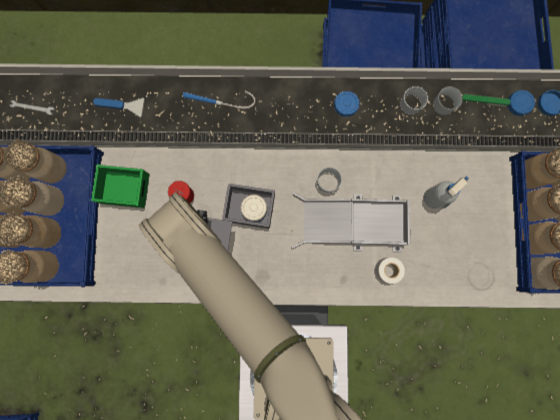

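The picture shows the lid held clear of the tote at (220,240). The open tote is at (250,208) with the caps at (254,207). Lowering the lid onto the bench now.

```bash
python3 -m inch '[[[0.1,-0.11,0.1],[0,0,0]],[[0.2,-0.22,0.2],[0,0,0]],[[0.3,-0.34,0.3],[0,0,0]],[[0.4,-0.45,0.4],[0,0,0]],[[0.5,-0.56,0.5],[0,0,0]],[[0.5,-0.56,0.6],[0,0,0]],[[0.5,-0.56,0.7],[0,0,0]],[[0.5,-0.56,0.8],[0,0,0]],[[0.5,-0.56,0.9],[0,0,0]],[[0.5,-0.56,1],[0,0,0]]]'
python3 -m inch '[[[0,0,0.1],[0,0,0]],[[0,0,0.2],[0,0,0]],[[0,0,0.3],[0,0,0]],[[0,0,0.4],[0,0,0]],[[0,0,0.48],[0,0,0]],[[0,0,0.54],[0,0,0]],[[0,0,0.59],[0,0,0]],[[0,0,0.63],[0,0,0]],[[0,0,0.655],[0,0,0]],[[0,0,0.655],[0,0,0]]]'
python3 -c "
from h import *
go(.36,.30,.0175,1.445)"
```

```text
clock: 13.2
position: [0.3622, 0.2973, 0.069]
ee_rot: [0.751, 0.66, -0.0, 0.0]
ft_force: [-0.3, 0.0, -0.1]
grip_width: 0.155
grasp_force: 39.3
clock: 14.2
position: [0.362, 0.2978, 0.0173]
ee_rot: [0.751, 0.66, 0.0, 0.0]
ft_force: [-0.8, -0.4, -0.7]
grip_width: 0.156
grasp_force: 39.2
shift [ 0.025 -0.028 -0.002] turn [ 0.     0.    -0.004]
```

```bash
python3 -m inch '[[[0,0,0.015],[0,0,0]],[[0,0,0.025],[0,0,0]],[[0,0,0.025],[0,0,0]],[[0,0,0.025],[0,0,0]],[[0,0,0.025],[0,0,0]],[[0,0,0.025],[0,0,0]],[[0,0,0.025],[0,0,0]],[[0,0,0.025],[0,0,0]],[[0,0,0.025],[0,0,0]],[[0,0,0.025],[0,0,0]]]' 0.5
python3 -m inch '[[[0,0,-0.1],[0,0,0]],[[0,0,-0.2],[0,0,0]],[[0,0,-0.3],[0,0,0]],[[0,0,-0.4],[0,0,0]],[[0,0,-0.5],[0,0,0]],[[0,0,-0.6],[0,0,0]],[[0,0,-0.7],[0,0,0]],[[0,0,-0.8],[0,0,0]],[[0,0,-0.9],[0,0,0]],[[0,0,-1],[0,0,0]]]'
python3 - <<'E'
from h import *
b=cv2.imread('pics/t1.png')
c=b[175:240,210:290]; cv2.imwrite('pics/t1c.png',cv2.resize(c,(640,520),interpolation=cv2.INTER_CUBIC))
E
```

```text
clock: 15.2
position: [0.3619, 0.2977, 0.0153]
ee_rot: [0.751, 0.66, -0.0, 0.0]
ft_force: [0.4, -0.2, -0.8]
grip_width: 0.5
grasp_force: 0.0
clock: 16.2
position: [0.3619, 0.2977, 0.0959]
ee_rot: [0.751, 0.66, -0.0, 0.0]
ft_force: [0.2, 0.1, -0.2]
grip_width: 0.498
grasp_force: 0.0
```

View pics/t1c.png

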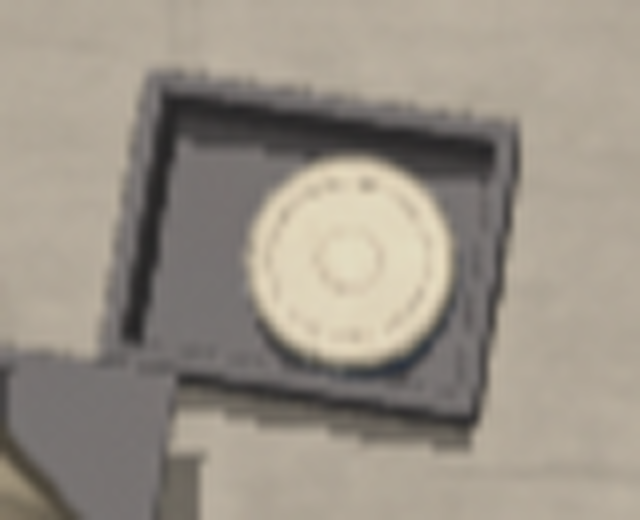

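The crop shows the open tote with its corners at (150,72), (518,120) and (478,422). The stacked caps are centred at (350,258), leaving clear space at the rear (left) wall.

Run:
```python
from h import *
def w(u,v,z): return ray('top',210+(u+.5)/8-.5,175+(v+.5)/8-.5,z)[:2]
A,B,C=w(150,72,.07),w(518,120,.07),w(478,422,.07)
c=(A+C)/2; e=B-A; f=B-C
print(c,np.arctan2(e[1],e[0]),np.arctan2(f[1],f[0])-np.pi/2,np.linalg.norm(e),np.linalg.norm(f))
yaw=-1.70; ex=np.array([np.cos(yaw),np.sin(yaw)])
print('cap',(w(350,258,.054)-c)@ex)
g=c-ex*.066; print('rear wall mid',g)
go(g[0],g[1],.12,yaw+np.pi/2)
```

```text
[0.49948078 0.13768158] -1.6900731531704443 -1.6875356765678082 0.1371239682806619 0.11252302212983627
cap 0.012960667440362644
rear wall mid [0.50798452 0.20313146]
shift [-0.937  1.963 -0.3  ] turn [0. 0. 2.]
```

```bash
python3 -m inch '[[[-0.05,0.1,-0.1],[0,0,0.1]],[[-0.1,0.2,-0.2],[0,0,0.2]],[[-0.15,0.3,-0.3],[0,0,0.3]],[[-0.2,0.4,-0.3],[0,0,0.4]],[[-0.25,0.5,-0.3],[0,0,0.5]],[[-0.3,0.6,-0.3],[0,0,0.6]],[[-0.35,0.7,-0.3],[0,0,0.7]],[[-0.4,0.8,-0.3],[0,0,0.8]],[[-0.45,0.9,-0.3],[0,0,0.9]],[[-0.5,1,-0.3],[0,0,1]]]' 0.36
python3 - <<'E'
from h import *
go(.5075,.2035,.12,-.12)
E
```

```text
clock: 17.2
position: [0.4363, 0.2475, 0.1196]
ee_rot: [0.947, 0.321, -0.0, -0.0]
ft_force: [0.1, -0.1, -0.4]
grip_width: 0.359
grasp_force: 0.0
shift [ 0.372  0.977 -0.005] turn [-0.     0.     0.985]
```

```bash
python3 -m inch '[[[0.04,0.1,0],[0,0,0.1]],[[0.08,0.2,0],[0,0,0.2]],[[0.11,0.3,0],[0,0,0.3]],[[0.15,0.4,0],[0,0,0.4]],[[0.19,0.5,0],[0,0,0.5]],[[0.22,0.6,0],[0,0,0.6]],[[0.26,0.7,0],[0,0,0.7]],[[0.3,0.8,0],[0,0,0.8]],[[0.34,0.9,0],[0,0,0.9]],[[0.372,0.977,0],[0,0,0.985]]]'
python3 -m inch '[[[0,0,0],[0,0,0]],[[0,0,0.1],[0,0,0]],[[0,0,0.2],[0,0,0]],[[0,0,0.3],[0,0,0]],[[0,0,0.4],[0,0,0]],[[0,0,0.5],[0,0,0]],[[0,0,0.6],[0,0,0]],[[0,0,0.7],[0,0,0]],[[0,0,0.8],[0,0,0]],[[0,0,0.92],[0,0,0]]]'
python3 -m inch '[[[0,0,0],[0,0,0]],[[0,0,0],[0,0,0]],[[0,0,0],[0,0,0]],[[0,0,0],[0,0,0]],[[0,0,0],[0,0,0]],[[0,0,0],[0,0,0]],[[0,0,0],[0,0,0]],[[0,0,0],[0,0,0]],[[0,0,0],[0,0,0]],[[0,0,0],[0,0,0]]]' 0 40
python3 - <<'E'
from h import *
yd=-1.584; ex=np.array([np.cos(yd),np.sin(yd)]); ey=np.array([-ex[1],ex[0]]); O=np.array([.461,-.027])
p=manip.get_obs()['position'][:2]; print('tcp in dock',(p-O)@ex,(p-O)@ey)
for X in (-.21,): 
    t=O+ex*X; print(t); go(t[0],t[1],.045,yd+np.pi/2)
E
```

```text
clock: 18.2
position: [0.5078, 0.2036, 0.1196]
ee_rot: [0.998, -0.06, -0.0, -0.0]
ft_force: [-0.1, -0.7, 0.1]
grip_width: 0.358
grasp_force: 0.0
clock: 19.2
position: [0.5075, 0.2041, 0.0451]
ee_rot: [0.998, -0.058, 0.0, -0.0]
ft_force: [-0.4, 0.2, -0.2]
grip_width: 0.359
grasp_force: 0.0
clock: 20.2
position: [0.5074, 0.204, 0.0457]
ee_rot: [0.998, -0.059, 0.0, 0.0]
ft_force: [-0.5, 0.0, -3.5]
grip_width: 0.086
grasp_force: 42.2
tcp in dock -0.23154716886534218 0.04335962127830641
[0.46377269 0.18298169]
shift [-0.511  0.324  0.009] turn [ 0.    -0.    -0.132]
```

```bash
python3 -m inch '[[[-0.05,0.03,0],[0,0,-0.013]],[[-0.1,0.06,0],[0,0,-0.026]],[[-0.15,0.1,0],[0,0,-0.04]],[[-0.2,0.13,0],[0,0,-0.053]],[[-0.25,0.16,0],[0,0,-0.066]],[[-0.3,0.2,0],[0,0,-0.08]],[[-0.36,0.23,0],[0,0,-0.093]],[[-0.42,0.27,0],[0,0,-0.106]],[[-0.48,0.3,0],[0,0,-0.12]],[[-0.511,0.32,0],[0,0,-0.132]]]'
python3 - <<'E'
from h import *
b=snap('top','t2.png')
c=b[165:265,215:415]; cv2.imwrite('pics/t2c.png',cv2.resize(c,(800,400),interpolation=cv2.INTER_CUBIC))
go(.4638,.183,.0455,-.013)
E
```

```text
clock: 21.2
position: [0.4632, 0.1831, 0.0457]
ee_rot: [1.0, -0.006, -0.0, 0.0]
ft_force: [0.3, -0.5, -4.2]
grip_width: 0.081
grasp_force: 42.1
shift [ 0.009 -0.001  0.002] turn [0.001 0.    0.001]
```

View pics/t2c.png

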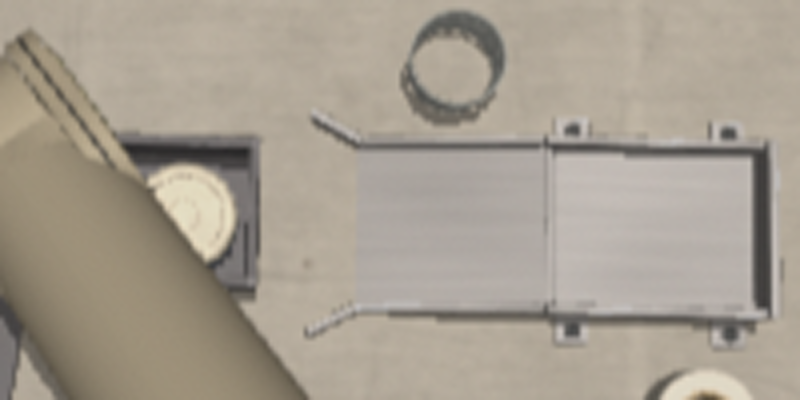

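The tote is straight before the ramp. Its front top corners are at crop (261,135) and (256,291).

Run:
```python
from h import *
def w(u,v,z): return ray('top',215+(u+.5)/4-.5,165+(v+.5)/4-.5,z)[:2]
a,b=w(261,135,.07),w(256,291,.07); print(a,b,(a+b)/2,np.linalg.norm(a-b),np.arctan2(*(a-b)[::-1]))
```

```text
[0.5211347  0.04634674] [0.4064459  0.04864668] [0.4637903  0.04749671] 0.11471185754057836 -0.02005105533754784
```

```bash
python3 -m inch '[[[0,0.08,0],[0,0,0]],[[0,0.17,0],[0,0,0]],[[0,0.26,0],[0,0,0]],[[-0.01,0.35,0],[0,0,0]],[[-0.01,0.44,0],[0,0,0]],[[-0.015,0.53,0],[0,0,0]],[[-0.02,0.62,0],[0,0,0]],[[-0.02,0.71,0],[0,0,0]],[[-0.02,0.8,0],[0,0,0]],[[-0.02,0.86,0],[0,0,0]]]'
python3 -m inch '[[[0,0,0],[0,0,0]],[[0,0,0],[0,0,0]],[[0,0,0],[0,0,0]],[[0,0,0],[0,0,0]],[[0,0,-0.02],[0,0,0]],[[0,0,-0.06],[0,0,0]],[[0,0,-0.1],[0,0,0]],[[0,0,-0.11],[0,0,0]],[[0,0,-0.11],[0,0,0]],[[0,0,-0.11],[0,0,0]]]' 0.28
python3 -m inch '[[[0,0.07,0],[0,0,0]],[[0,0.14,0],[0,0,0]],[[0,0.21,0],[0,0,0]],[[0,0.28,0],[0,0,0]],[[0,0.35,0],[0,0,0]],[[0,0.42,0],[0,0,0]],[[0,0.49,0],[0,0,0]],[[0,0.56,0],[0,0,0]],[[0,0.63,0],[0,0,0]],[[0,0.7,0],[0,0,0]]]'
python3 - <<'E'
from h import *
b=snap('scene','s2.png')
c=b[140:290,200:400]; cv2.imwrite('pics/s2c.png',cv2.resize(c,(800,600),interpolation=cv2.INTER_CUBIC))
yd=-1.584; ex=np.array([np.cos(yd),np.sin(yd)]); ey=np.array([-ex[1],ex[0]]); O=np.array([.461,-.027])
p=manip.get_obs()['position'][:2]; print('tcp in dock',(p-O)@ex,(p-O)@ey)
E
```

```text
clock: 22.25
position: [0.4613, 0.1137, 0.0457]
ee_rot: [1.0, -0.007, 0.0, 0.0]
ft_force: [0.5, 0.4, -3.1]
grip_width: 0.083
grasp_force: 42.1
clock: 23.25
position: [0.4613, 0.1145, 0.0545]
ee_rot: [1.0, -0.007, 0.0, 0.0]
ft_force: [0.0, -0.2, 0.0]
grip_width: 0.279
grasp_force: 0.0
clock: 24.25
position: [0.4605, 0.0581, 0.0545]
ee_rot: [1.0, -0.007, -0.0, 0.0]
ft_force: [0.7, 1.3, -1.8]
grip_width: 0.282
grasp_force: 1.0
tcp in dock -0.08400771583976546 -0.001614023184336021
```

View pics/s2c.png

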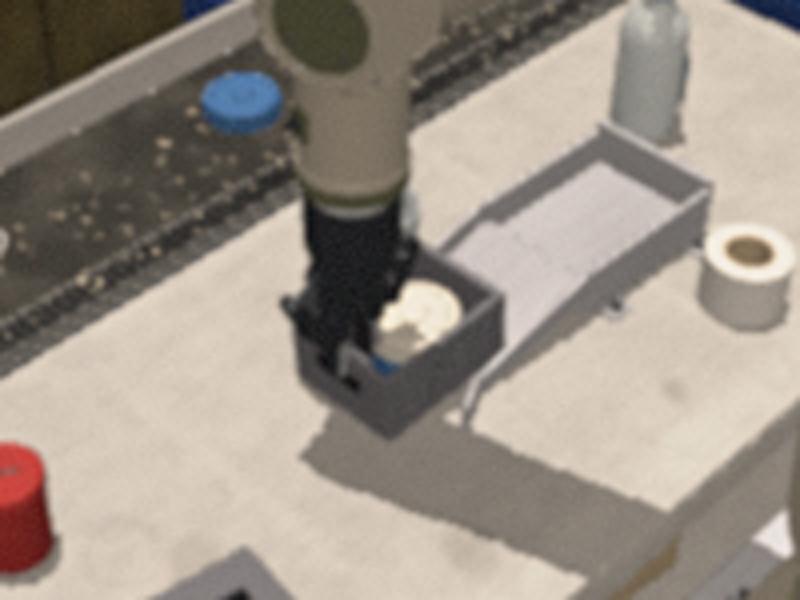

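The tote is entering the ramp straight: fingers straddle the rear wall at (350,340) and the caps are inside at (425,310). Continuing up.

```bash
python3 -m inch '[[[0,0.08,0],[0,0,0]],[[0,0.16,0],[0,0,0]],[[0,0.24,0],[0,0,0]],[[0,0.32,0],[0,0,0]],[[0.01,0.4,0],[0,0,0]],[[0.01,0.48,0],[0,0,0]],[[0.01,0.56,0],[0,0,0]],[[0.01,0.64,0],[0,0,0]],[[0.01,0.72,0],[0,0,0]],[[0.01,0.8,0],[0,0,0]]]'
python3 -m inch '[[[0,0.08,0],[0,0,0]],[[0,0.16,0],[0,0,0]],[[0,0.24,0],[0,0,0]],[[0,0.32,-0.01],[0,0,0]],[[0,0.4,-0.02],[0,0,0]],[[0,0.48,-0.03],[0,0,0]],[[0,0.56,-0.05],[0,0,0]],[[0,0.64,-0.07],[0,0,0]],[[0,0.72,-0.09],[0,0,0]],[[0,0.8,-0.11],[0,0,0]]]'
python3 - <<'E'
from h import *
b=snap('scene','s3.png')
c=b[110:260,240:440]; cv2.imwrite('pics/s3c.png',cv2.resize(c,(800,600),interpolation=cv2.INTER_CUBIC))
yd=-1.584; ex=np.array([np.cos(yd),np.sin(yd)]); ey=np.array([-ex[1],ex[0]]); O=np.array([.461,-.027])
p=manip.get_obs()['position'][:2]; print('tcp in dock',(p-O)@ex,(p-O)@ey)
E
```

```text
clock: 25.3
position: [0.4604, -0.006, 0.0545]
ee_rot: [1.0, -0.007, 0.0, 0.0]
ft_force: [0.2, 2.3, -1.6]
grip_width: 0.274
grasp_force: 0.9
clock: 26.3
position: [0.4595, -0.0701, 0.0634]
ee_rot: [1.0, -0.007, -0.0, 0.0]
ft_force: [0.1, 3.6, 1.4]
grip_width: 0.281
grasp_force: 1.8
tcp in dock 0.044299984177299356 -0.0008511694072189877
```

View pics/s3c.png

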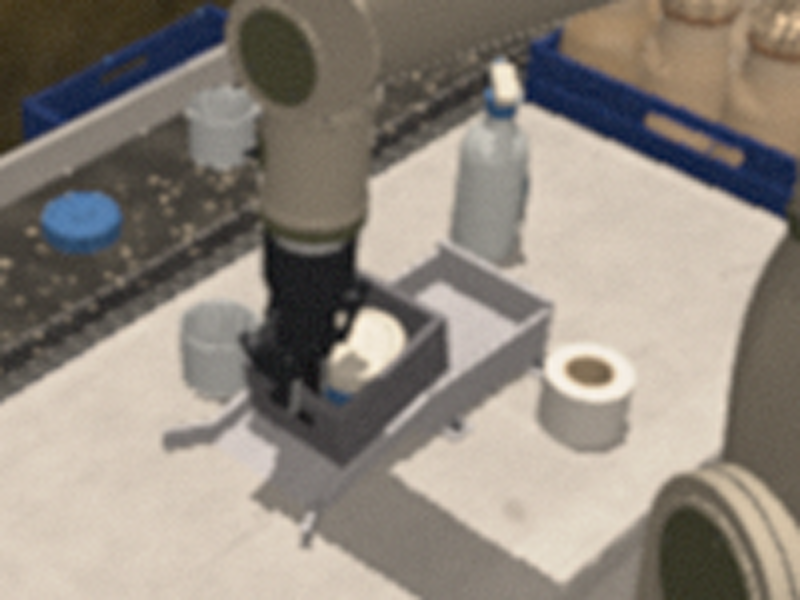

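The tote is riding up the ramp at (350,380) with the caps inside. It is centred and the forces are small.

```bash
python3 -m inch '[[[0,0.06,-0.02],[0,0,0]],[[0,0.12,-0.04],[0,0,0]],[[0,0.18,-0.06],[0,0,0]],[[0,0.24,-0.08],[0,0,0]],[[0,0.3,-0.1],[0,0,0]],[[0,0.36,-0.12],[0,0,0]],[[0,0.42,-0.14],[0,0,0]],[[0,0.48,-0.16],[0,0,0]],[[0,0.54,-0.18],[0,0,0]],[[0,0.6,-0.2],[0,0,0]]]'
python3 -m inch '[[[0,0.06,0],[0,0,0]],[[0,0.12,0],[0,0,0]],[[0,0.18,0],[0,0,0]],[[0,0.24,0],[0,0,0]],[[0,0.3,0],[0,0,0]],[[0,0.36,0],[0,0,0]],[[0,0.42,0],[0,0,0]],[[0,0.48,0],[0,0,0]],[[0,0.54,0],[0,0,0]],[[0,0.6,0],[0,0,0]]]'
python3 - <<'E'
from h import *
b=snap('scene','s4.png')
c=b[110:260,240:440]; cv2.imwrite('pics/s4c.png',cv2.resize(c,(800,600),interpolation=cv2.INTER_CUBIC))
yd=-1.584; ex=np.array([np.cos(yd),np.sin(yd)]); ey=np.array([-ex[1],ex[0]]); O=np.array([.461,-.027])
p=manip.get_obs()['position'][:2]; print('tcp in dock',(p-O)@ex,(p-O)@ey)
E
```

```text
clock: 27.35
position: [0.459, -0.1178, 0.0795]
ee_rot: [1.0, -0.007, 0.0, 0.0]
ft_force: [-0.1, 1.8, 1.3]
grip_width: 0.283
grasp_force: 0.7
clock: 28.35
position: [0.4583, -0.1658, 0.0793]
ee_rot: [1.0, -0.007, -0.0, 0.0]
ft_force: [-0.5, 1.1, -0.9]
grip_width: 0.281
grasp_force: 0.6
tcp in dock 0.13975964600565774 -0.000905088414793606
```

View pics/s4c.png

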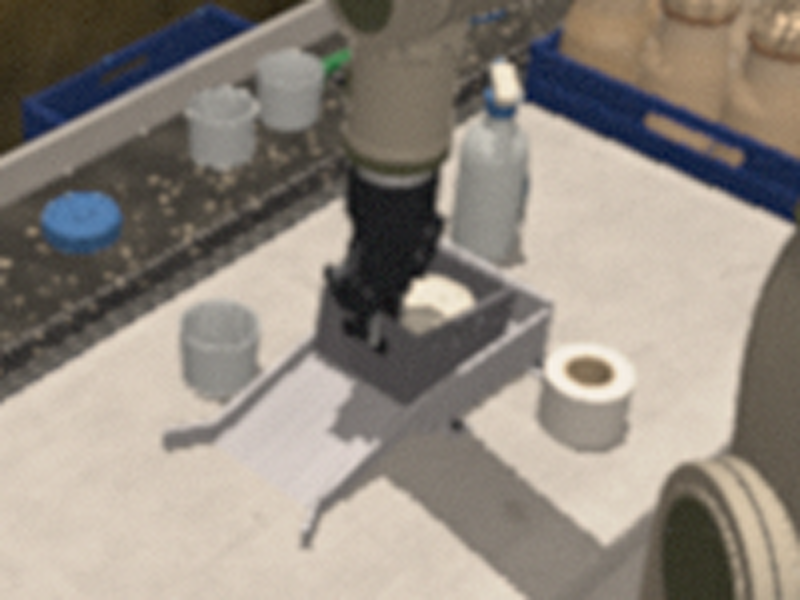

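Nose-down over the lip with the rear wall still held back, as expected. One more ~28 mm push should drop the rear.

```bash
python3 -m inch '[[[0,0.05,0],[0,0,0]],[[0,0.1,0.01],[0,0,0]],[[0,0.15,0.02],[0,0,0]],[[0,0.2,0.03],[0,0,0]],[[0,0.25,0.04],[0,0,0]],[[0,0.29,0.05],[0,0,0]],[[0,0.33,0.05],[0,0,0]],[[0,0.35,0.05],[0,0,0]],[[0,0.35,0.05],[0,0,0]],[[0,0.35,0.05],[0,0,0]]]'
python3 - <<'E'
from h import *
b=snap('scene','s5.png')
c=b[110:260,240:440]; cv2.imwrite('pics/s5c.png',cv2.resize(c,(800,600),interpolation=cv2.INTER_CUBIC))
yd=-1.584; ex=np.array([np.cos(yd),np.sin(yd)]); ey=np.array([-ex[1],ex[0]]); O=np.array([.461,-.027])
p=manip.get_obs()['position'][:2]; print('tcp in dock',(p-O)@ex,(p-O)@ey)
E
```

```text
clock: 29.4
position: [0.4579, -0.1936, 0.0753]
ee_rot: [1.0, -0.007, 0.0, 0.0]
ft_force: [-0.0, 0.3, 0.2]
grip_width: 0.278
grasp_force: 0.0
tcp in dock 0.1665832392674362 -0.0008400761104440242
```

View pics/s5c.png

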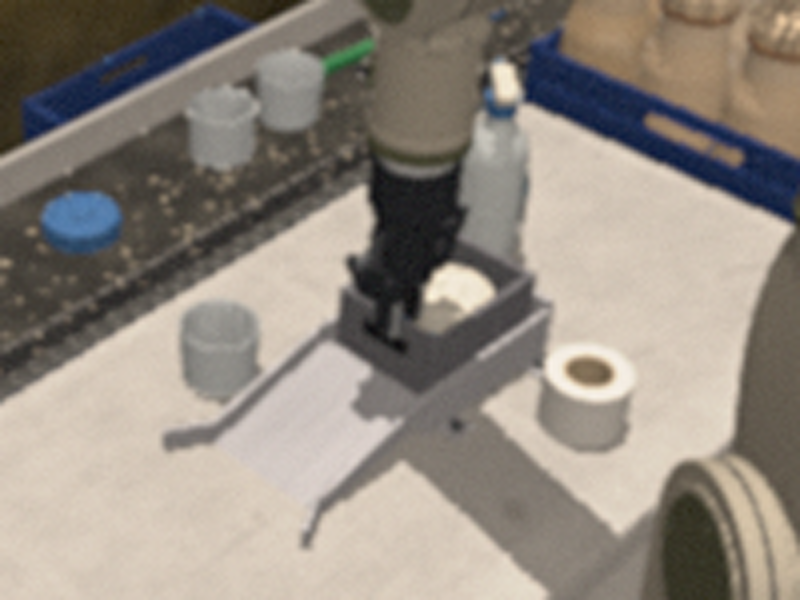

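The tote's rear appears to have dropped and there is no contact force. Lifting clear, then checking from both cameras.

```bash
python3 -m inch '[[[0,0,-0.1],[0,0,0]],[[0,0,-0.2],[0,0,0]],[[0,0,-0.3],[0,0,0]],[[0,0,-0.4],[0,0,0]],[[0,0,-0.5],[0,0,0]],[[0,0,-0.6],[0,0,0]],[[0,0,-0.7],[0,0,0]],[[0,0,-0.8],[0,0,0]],[[0,0,-0.9],[0,0,0]],[[0,0,-1],[0,0,0]]]'
python3 -m inch '[[[0,-0.1,0],[0,0,0]],[[0,-0.2,0],[0,0,0]],[[0,-0.3,0],[0,0,0]],[[0,-0.4,0],[0,0,0]],[[0,-0.5,0],[0,0,0]],[[0,-0.6,0],[0,0,0]],[[0,-0.7,0],[0,0,0]],[[0,-0.8,0],[0,0,0]],[[0,-0.9,0],[0,0,0]],[[0,-1,0],[0,0,0]]]'
python3 -m inch '[[[0,-0.1,0],[0,0,0]],[[0,-0.2,0],[0,0,0]],[[0,-0.3,0],[0,0,0]],[[0,-0.4,0],[0,0,0]],[[0,-0.5,0],[0,0,0]],[[0,-0.6,0],[0,0,0]],[[0,-0.7,0],[0,0,0]],[[0,-0.8,0],[0,0,0]],[[0,-0.9,0],[0,0,0]],[[0,-1,0],[0,0,0]]]'
python3 - <<'E'
from h import *
a=snap('top','t6.png');b=snap('scene','s6.png')
c=np.vstack([cv2.resize(a[165:265,255:455],(600,300),interpolation=cv2.INTER_CUBIC),cv2.resize(b[130:230,250:450],(600,300),interpolation=cv2.INTER_CUBIC)])
cv2.imwrite('pics/f6.png',c)
E
```

```text
clock: 30.45
position: [0.4579, -0.1934, 0.156]
ee_rot: [1.0, -0.007, 0.0, 0.0]
ft_force: [0.4, 1.0, -0.4]
grip_width: 0.279
grasp_force: 0.0
clock: 31.45
position: [0.459, -0.1128, 0.1553]
ee_rot: [1.0, -0.007, 0.0, 0.0]
ft_force: [0.6, 0.4, -0.2]
grip_width: 0.28
grasp_force: 0.0
clock: 32.45
position: [0.4601, -0.0328, 0.1553]
ee_rot: [1.0, -0.007, 0.0, 0.0]
ft_force: [-0.0, -0.5, -0.5]
grip_width: 0.279
grasp_force: 0.0
```

View pics/f6.png

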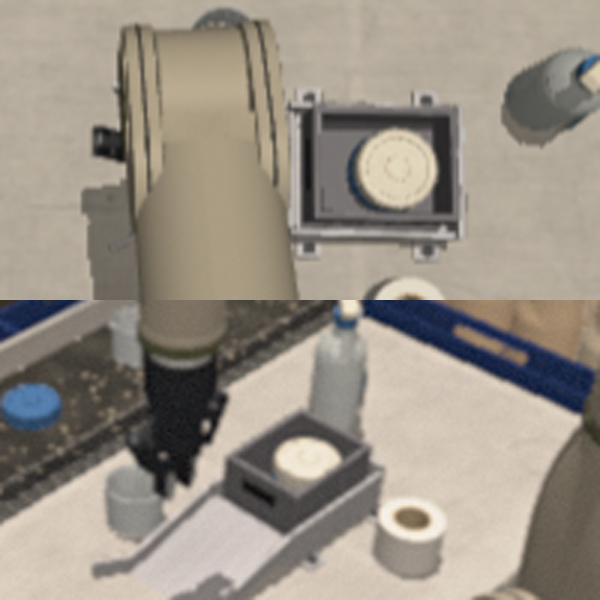

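The top half shows the tote between lip and end stop with both caps inside, stacked at (397,168). The lower half shows it level, with the gripper away from it. I've now viewed 11 pictures, one over the limit of 10, so I'll check the position in numbers only.

Run:
```python
from h import *
yd=-1.584; ex=np.array([np.cos(yd),np.sin(yd)]); ey=np.array([-ex[1],ex[0]]); O=np.array([.461,-.027])
def D(X,Y,z): p=O+ex*X+ey*Y; return np.round(proj('top',(p[0],p[1],z)),1).tolist()
for c in(.216,.223,.230):
  print(c,'rear out/in',D(c-.07,0,.09),D(c-.062,0,.09),'front in/out',D(c+.062,0,.09),D(c+.07,0,.09),'L out/in',D(c-.03,.055,.09),D(c-.03,.047,.09),'R',D(c-.03,-.047,.09),D(c-.03,-.055,.09))
print('stop top',D(.3,0,.062),D(.308,0,.062),'lip',D(.146,0,.034))
a=cv2.imread('pics/t6.png',0)
for r in(206,212,224,230): print(r,'c350-364',a[r,350:366].tolist(),'c396-412',a[r,396:412].tolist())
for c in(368,372): print(c,'r196-210',a[194:210,c].tolist(),'r234-248',a[232:250,c].tolist())
```

```text
0.216 rear out/in [355.9, 219.6] [358.7, 219.7] front in/out [401.8, 220.8] [404.6, 220.8] L out/in [369.8, 201.0] [369.8, 203.8] R [369.8, 236.3] [369.8, 239.1]
0.223 rear out/in [358.3, 219.7] [361.1, 219.7] front in/out [404.3, 220.8] [407.1, 220.9] L out/in [372.2, 201.1] [372.2, 203.8] R [372.3, 236.4] [372.3, 239.2]
0.23 rear out/in [360.8, 219.7] [363.5, 219.8] front in/out [406.7, 220.9] [409.5, 221.0] L out/in [374.6, 201.2] [374.6, 203.9] R [374.7, 236.4] [374.7, 239.2]
stop top [406.7, 221.9] [409.4, 222.0] lip [352.7, 221.5]
206 c350-364 [156, 154, 180, 174, 161, 85, 44, 39, 43, 77, 116, 137, 81, 64, 63, 64] c396-412 [59, 58, 57, 48, 42, 41, 42, 40, 50, 104, 113, 126, 175, 173, 172, 173]
212 c350-364 [168, 139, 175, 174, 185, 97, 44, 20, 37, 76, 113, 111, 116, 116, 116, 116] c396-412 [175, 148, 118, 66, 42, 42, 41, 41, 44, 80, 110, 118, 176, 180, 176, 175]
224 c350-364 [156, 153, 182, 174, 184, 97, 45, 19, 30, 71, 117, 114, 116, 116, 115, 116] c396-412 [206, 195, 209, 195, 121, 56, 40, 40, 42, 69, 114, 120, 187, 180, 172, 171]
230 c350-364 [140, 140, 179, 174, 185, 105, 48, 41, 43, 67, 117, 113, 91, 114, 117, 117] c396-412 [176, 138, 115, 71, 43, 41, 41, 42, 41, 59, 113, 116, 149, 171, 140, 165]
368 r196-210 [174, 172, 171, 172, 166, 157, 140, 117, 93, 51, 44, 53, 64, 70, 93, 115] r234-248 [116, 116, 116, 115, 112, 97, 67, 81, 110, 155, 189, 150, 93, 104, 141, 171, 174, 173]
372 r196-210 [180, 181, 180, 181, 173, 156, 136, 116, 95, 53, 43, 53, 64, 69, 95, 115] r234-248 [115, 116, 116, 120, 120, 101, 68, 67, 100, 155, 187, 148, 90, 108, 144, 176, 178, 176]
```

```bash
python3 -c "
from workcell import manip
print(manip.hand_in())"
```

```text
the job is handed in; nothing more can be done
None
```

The job is handed in, with no verdict returned: the tote sits flat on the deck about 224 mm along the dock, both caps inside, and the lid was set down flat on the bench, handle up (by arm readings, not re-imaged), but I viewed 11 pictures, one over the limit of 10.

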